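# Close two lab pots with their seals and caps

### The arm

A 6-joint arm with a two-finger parallel gripper is mounted at the origin on the work surface. World frame = base frame: x ahead of the robot, y to its left, z up, the work surface at z = 0. Lengths are in m, angles in rad, forces in N, time in s.
With the tool pointing down it reaches from about 0.275 to 0.875 m from the base axis. Payload 12.5 kg.
Tool frame: the origin (TCP) lies at the very end of the fingers, on their centre line; the grasp point (between the pads) lies 19 mm behind it (robot.tcp_to_grasp is the x of the grasp point in the tool frame, in m); x points along the fingers, y is the direction in which the jaws open and shut, and the axes are right-handed (so a half turn about x gives the same grasp; the last joint's range is limited). The gripper opens to 85 mm and grips with 20 to 120 N. Pads are 22 mm wide; open, the fingers measure 114 mm over their backs; the gripper's body (76 mm by 85 mm) begins 54 mm behind the grasp point. The pads swing forward as they close: fully open they stand 13 mm farther back than shut.
Start: joints at [-1.201, 0.351, 1.652, -0, 1.139, -0.085], TCP at [0.242, -0.494, 0.231] pointing down, gripper open.
Joint ranges: [-2.75, 2.75], [-0.79, 2.1], [0.01, 2.65], [-1.57, 4.71], [0.07, 3.14], [-2.87, 2.87]. Speed limits (rad/s): [2.22, 2.22, 2.79, 3.14, 3.14, 3.14].

### API

Orientations are given as a unit quaternion [w, x, y, z].
In Python, from rig import robot gives the robot as it stands.
- The arm moves only by the tool step_arm, never from a script. Its argument "increments" is a list that holds one entry, the list of rows, each a list of 7 numbers: the opening, from -1 (shut) to 1 (fully open), then the shift along the tool's x, y, z in mm, then the turn, a rotation vector about the tool's x, y, z in degrees. A call has 1 to 12 rows; each row is the pose to reach, as a shift and turn from the pose measured when the call began, along the tool's axes at that moment; what a row does not reach only later rows make up. A row lasts 1/10 s, in which the tool goes at most 50 mm and 8.59 degrees, less where a joint would pass 70% of its speed; a pose out of reach is approached as far as the arm can. A call with a gripper value outside its range is refused whole. The fingers move at their own pace and stop on an object; the grip force is fixed at half the most. Time passes only in rows, so rows that repeat a pose let the fingers close. It gives the time, the measured TCP pose, the force and the opening at its end, in the units of the state.
- robot.get_state(): the state, without advancing time (a new reading comes with each control period).
- robot.get_image(name): name is "side" or "top"; returns a dict with "img" (384x512x3 uint8, red, green, blue), "K" (3x3 intrinsics, pixels), "rvec" (rotation vector, rad) and "tvec" (3), from world to camera coordinates, as OpenCV has them. Camera axes: x right, y down, z forward; pixel columns grow to the right and rows downward; lengths in m; the calibration is good to about 2 mm. A picture is of the moment at which its call begins. There is no depth.
- robot.job_done(): hands the job in, once; it reports no verdict.
The state is a dict: "t": time; "joint_pos": joint angles; "qvel": joint speeds; "effort": joint torques, N m; "ee_pos": TCP position; "orientation": TCP orientation; "contact_force": force on the tool from outside, world axes, zero at the start; "ft_torque": the same for the moment, N m; "gripper_width": finger opening in m.
Only numpy, scipy, OpenCV 4.12 (cv2) and the standard library are available. Lean on these libraries where they do the work, as an engineer would, in place of code of your own. Each camera call takes 0.05 s, during which the arm holds its last target. There are 200 camera calls.

### The job

Close both pots by stacking their parts over the necks, each lying flat on the one below: on the amber pot the black seal first, then the steel ring, then the red cap; on the white pot the blue seal, then the yellow cap. Set the parts down rather than dropping them, and leave the green ring where it lies.

Things in the scene. Friction and masses are not known exactly. Their poses are not given: they have to be found in the camera images.
- amber_pot: Squat amber-brown pot. Base 84 mm in diameter to 34 mm height (paper label), narrowing to a flat shoulder 60 mm in diameter, 50 mm above the bench. From it rises a round neck, 34 mm in diameter, to 84 mm above the bench (last 5 mm tapers to 25 mm; black disc on top). Parts put over the neck rest on the shoulder. Fixed. Origin: centre of its underside, at bench height under the neck axis; z up.
- white_pot: Squat white pot. Base 84 mm in diameter to 34 mm height (paper label), narrowing to a flat shoulder 60 mm in diameter, 50 mm above the bench. From it rises a round neck, 34 mm in diameter, to 84 mm above the bench (last 5 mm tapers to 25 mm; black disc on top). Parts put over the neck rest on the shoulder. Fixed. Origin: centre of its underside, at bench height under the neck axis; z up.
- black_seal: Black flat hard-plastic sealing ring, outside diameter 56 mm, hole diameter 42 mm, 12 mm thick, lying flat and loose on the bench at the start. Origin: centre of its underside, z up.
- blue_seal: Blue flat hard-plastic sealing ring, outside diameter 56 mm, hole diameter 42 mm, 12 mm thick, lying flat and loose on the bench at the start. Origin: centre of its underside, z up.
- steel_ring: Bare grey steel clamping ring, outside diameter 56 mm, hole diameter 42 mm, 14 mm thick, lying flat and loose on the bench at the start. Origin: centre of its underside, z up.
- green_ring: Green flat hard-plastic sealing ring, outside diameter 56 mm, hole diameter 42 mm, 12 mm thick, lying flat and loose on the bench at the start. Origin: centre of its underside, z up. It is a spare that is not used.
- red_cap: Red plastic cap with fine ribs, outside diameter 56 mm, 36 mm tall, standing open side down, loose. Closed top 9 mm thick; the round hollow below is 42 mm in diameter and 27 mm deep; it just drops over a neck (no thread). Origin: centre of its lower, open rim; z up, towards the closed top.
- yellow_cap: Yellow plastic cap with fine ribs, outside diameter 56 mm, 36 mm tall, standing open side down, loose. Closed top 9 mm thick; the round hollow below is 42 mm in diameter and 27 mm deep; it just drops over a neck (no thread). Origin: centre of its lower, open rim; z up, towards the closed top.
Not all that is in view belongs to the job. There is more than one size of the steel_ring; the one meant has the size given above.

How it is judged:
By the outcome, as a careful person would: the job done as asked, in the order asked, and still so for the second after the job is handed in, with the robot touching nothing.
It also fails if it takes over 118 s, if anything falls off the work surface, if the arm or the gripper's body presses on something with over 40 N, if the wrist force passes 120 N, or if a joint passes its speed limit or range.

## Working session

There is one attempt and no reset: what is moved stays moved. The work goes in short steps, Python scripts to look and compute and a tool call to move; the robot and the scene stay as the last step left them, time stands still between calls to the robot, and variables do not carry over. Pictures are saved under pics/ and viewed, about 12 in all and at most 16, crops included, and the job is handed in when it is done.

Besides the shell and the picture viewer there is one more tool, called after ">>>" by a JSON object that holds its "op" and its "data". step_arm: Moves the arm, as the interface text tells. Its arguments: {"type":"object","properties":{"increments":{"type":"array","items":{"type":"array","items":{"type":"array","items":{"type":"number"}}}}},"required":["increments"]}

```bash
ls; mkdir -p pics; python3 - <<'E'
from rig import robot
import cv2
for n in("top","side"):
    d=robot.get_image(n); cv2.imwrite(f"pics/{n}0.png",d["img"][:,:,::-1]); print(n,d["K"],d["rvec"],d["tvec"])
    import numpy as np; np.savez(f"{n}.npz",**d)
print(robot.get_state(),robot.tcp_to_grasp)
E
```

```text
pics
top [[357.86584052   0.         251.50027616]
 [  0.         357.86584052 189.08980659]
 [  0.           0.           1.        ]] [ 2.13826972 -2.18492123  0.08677765] [0.01041674 0.4969865  0.76031628]
side [[368.11815571   0.         255.179192  ]
 [  0.         368.11815571 187.5491481 ]
 [  0.           0.           1.        ]] [ 0.66785432 -2.43254015  1.39608847] [0.40949719 0.15562306 0.82498377]
{'t': 0.1, 'joint_pos': array([-1.20059202e+00,  3.51168591e-01,  1.65232545e+00, -1.54468345e-05,
        1.13910447e+00, -8.46068179e-02]), 'qvel': array([-9.92733867e-04, -1.57948220e-03, -1.36038301e-03,  4.16953938e-04,
       -9.48903032e-05,  1.73553691e-04]), 'effort': array([ 5.70145075e-04, -5.06827605e+01, -2.91874498e+01, -9.67940514e-05,
        2.62716545e-03,  8.72929104e-05]), 'ee_pos': array([ 0.2415246 , -0.49381686,  0.23083296]), 'orientation': array([-0.15906858, -0.68884591, -0.15977119,  0.68895694]), 'contact_force': array([0.14652601, 1.01207787, 0.07030376]), 'ft_torque': array([ 0.00956519, -0.03777009,  0.00214102]), 'gripper_width': 0.08539085697054555} -0.0187
```

View pics/top0.png

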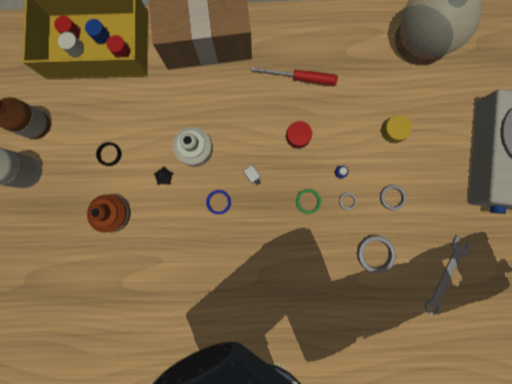

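View pics/side0.png

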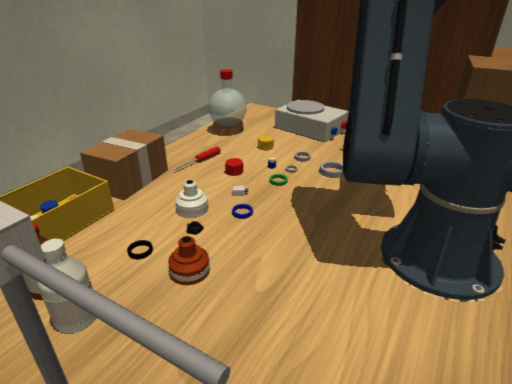

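```bash
cat > h.py <<'E'
import numpy as np, cv2
from scipy.spatial.transform import Rotation as R
def cam(n): return np.load(f"{n}.npz")
def ray(d,u,v,z):
    Rm=cv2.Rodrigues(d["rvec"])[0]; C=-Rm.T@d["tvec"]
    r=Rm.T@np.linalg.inv(d["K"])@[u,v,1]; return C+r*(z-C[2])/r[2]
def proj(d,P): return cv2.projectPoints(np.array(P,float).reshape(-1,3),d["rvec"],d["tvec"],d["K"],None)[0][:,0]
def Rt(s): q=s["orientation"]; return R.from_quat([q[1],q[2],q[3],q[0]]).as_matrix()
def delta(s,target):  # tool-frame shift mm to target TCP
    return np.round(Rt(s).T@(np.array(target)-s["ee_pos"])*1e3,1)
E
python3 - <<'E'
from h import *
d=cam("top")
for n,u,v,z in [("black",108,154,.012),("blue",218,202,.012),("steel",392,197,.014),("big",377,254,.02),("small",347,201,.01),("green",308,201,.012),("red",299,134,.036),("yel",398,128,.036),("ambneck",98,211,.084),("whneck",188,141,.084)]: print(n,ray(d,u,v,z).round(4))
from rig import robot
print(Rt(robot.get_state()).round(3))
Rm=cv2.Rodrigues(d["rvec"])[0]; print(-Rm.T@d["tvec"])
im=d["img"][:,:,::-1]
a=cv2.resize(im[115:245,70:260],None,fx=4,fy=4,interpolation=cv2.INTER_CUBIC); cv2.imwrite("pics/cA.png",a)
b=cv2.resize(im[110:275,270:430],None,fx=3.6,fy=3.6,interpolation=cv2.INTER_CUBIC); cv2.imwrite("pics/cB.png",b)
E
```

```text
black [0.5857 0.3239 0.012 ]
blue [0.4712 0.0751 0.012 ]
steel [ 0.4737 -0.309   0.014 ]
big [ 0.3511 -0.2675  0.02  ]
small [ 0.4673 -0.2111  0.01  ]
green [ 0.469  -0.1247  0.012 ]
red [ 0.6148 -0.107   0.036 ]
yel [ 0.6226 -0.3227  0.036 ]
ambneck [0.4535 0.3114 0.084 ]
whneck [0.5938 0.1275 0.084 ]
[[-0.     0.439 -0.898]
 [ 0.001 -0.898 -0.439]
 [-1.    -0.001 -0.   ]]
[ 0.4193862  -0.01416498  0.80566711]
```

View pics/cA.png

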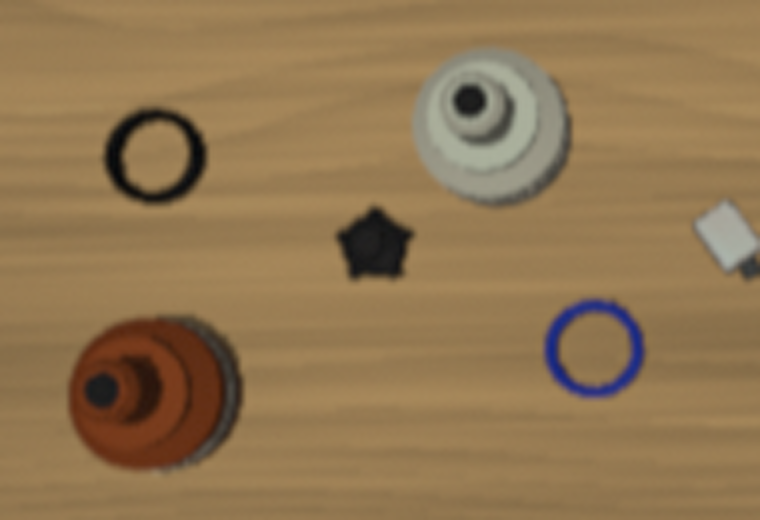

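View pics/cB.png

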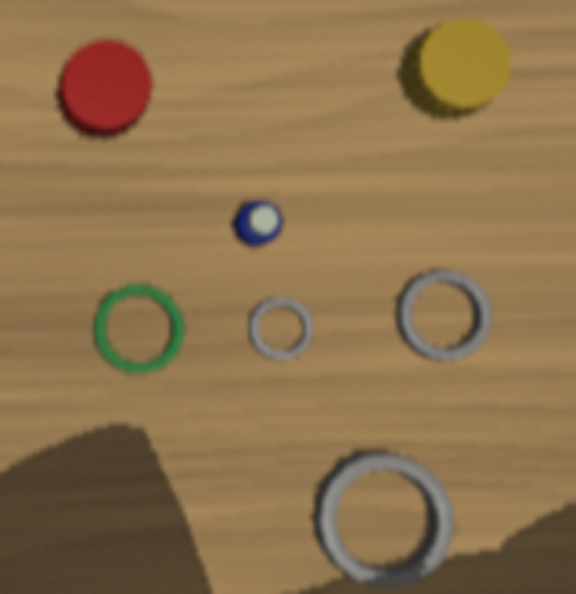

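```bash
python3 - <<'E'
from h import *
d=cam("top")
for n,u,v,z in [("black",108.6,153.6,.006),("blue",218.4,201.6,.006),("steel",393.1,197.1,.007),("red_top",299.4,133,.036),("red_hull",299.1,133.8,.018),("yel",398.8,127.4,.036),("amb",95.1,212.4,.084),("wh",187.1,139.6,.084)]:
  print(n,ray(d,u,v,z).round(4), np.round(56/ (0.806/357.87*1e3),1))
s=cam("side")
def P(x,y,z): return proj(s,[x,y,z])[0].round(1)
for n,p in dict(black=(.586,.324,.006),blue=(.471,.075,.006),steel=(.473,-.31,.007),red=(.615,-.107,.036),yel=(.623,-.323,.036),amb=(.452,.316,.084),wh=(.597,.129,.084)).items(): print(n,P(*p))
im=s["img"][:,:,::-1]
cv2.imwrite("pics/cS.png",cv2.resize(im[130:290,115:320],None,fx=3.6,fy=3.6,interpolation=cv2.INTER_CUBIC))
from rig import robot
st=robot.get_state()
print(delta(st,[.586,.324,.15]))
E
```

```text
black [0.5879 0.3251 0.006 ] 24.9
blue [0.4724 0.0748 0.006 ] 24.9
steel [ 0.4739 -0.3141  0.007 ] 24.9
red_top [ 0.617  -0.1079  0.036 ] 24.9
red_hull [ 0.6198 -0.1094  0.018 ] 24.9
yel [ 0.6239 -0.3246  0.036 ] 24.9
amb [0.4508 0.3173 0.084 ] 24.9
wh [0.5967 0.1293 0.084 ] 24.9
black [140.8 248.3]
blue [242.2 210.4]
steel [301.9 156. ]
red [234.3 161.4]
yel [265.6 137.9]
amb [186.  238.1]
wh [189.2 181.1]
[  81.5 -583.3 -668.7]
```

View pics/cS.png

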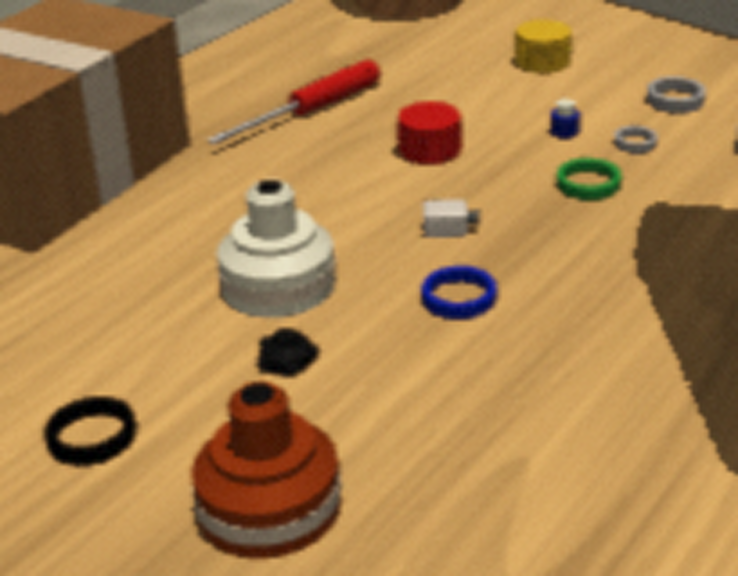

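>>> {"op": "step_arm", "data": {"increments": [[[0.5,80,-585,-670,-64,0,0],[0.5,80,-585,-670,-64,0,0],[0.5,80,-585,-670,-64,0,0],[0.5,80,-585,-670,-64,0,0],[0.5,80,-585,-670,-64,0,0],[0.5,80,-585,-670,-64,0,0],[0.5,80,-585,-670,-64,0,0],[0.5,80,-585,-670,-64,0,0],[0.5,80,-585,-670,-64,0,0],[0.5,80,-585,-670,-64,0,0],[0.5,80,-585,-670,-64,0,0],[0.5,80,-585,-670,-64,0,0]]]}}

```text
t: 1.3
ee_pos: [0.4735, 0.059, 0.1774]
orientation: [0.5, 0.5, 0.501, -0.5]
contact_force: [0.5, -1.8, 0.3]
gripper_width: 0.0638
```

>>> {"op": "step_arm", "data": {"increments": [[[0.5,80,114,-266,0,0,0],[0.5,80,114,-266,0,0,0],[0.5,80,114,-266,0,0,0],[0.5,80,114,-266,0,0,0],[0.5,80,114,-266,0,0,0],[0.5,80,114,-266,0,0,0],[0.5,80,114,-266,0,0,0],[0.5,120,114,-266,0,0,0],[0.5,150,114,-266,0,0,0],[0.5,165,114,-266,0,0,0],[0.5,170,114,-266,0,0,0],[0.5,170,114,-266,0,0,0]]]}}

```text
t: 2.5
ee_pos: [0.5874, 0.3251, 0.008]
orientation: [0.5, 0.5, 0.501, -0.5]
contact_force: [0.5, 0.1, -0.3]
gripper_width: 0.0642
```

```bash
python3 - <<'E'
from rig import robot
import cv2,numpy as np
print(robot.get_state()["ee_pos"],robot.get_state()["contact_force"])
o=[]
for n,(r,c) in dict(top=(slice(100,230),slice(40,200)),side=(slice(190,300),slice(80,215))).items():
    d=robot.get_image(n); o.append(cv2.resize(d["img"][r,c,::-1],(400,330),interpolation=cv2.INTER_CUBIC))
cv2.imwrite("pics/g1.png",np.hstack(o))
E
```

```text
[0.5873573  0.32514418 0.0080224 ] [ 0.48315767  0.10498909 -0.30634608]
```

View pics/g1.png

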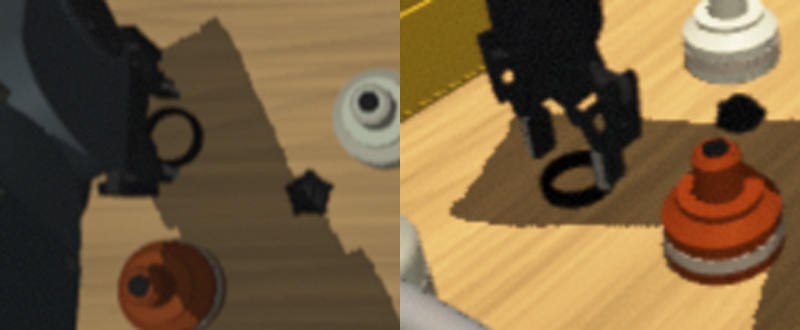

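>>> {"op": "step_arm", "data": {"increments": [[[0.5,4,0,0,0,0,0],[0.5,7,0,0,0,0,0],[0.5,8,0,0,0,0,0]]]}}

```text
t: 2.9
ee_pos: [0.588, 0.3255, 0.0013]
orientation: [0.5, 0.501, 0.5, -0.499]
contact_force: [0.4, -0.3, 0.1]
gripper_width: 0.0639
```

>>> {"op": "step_arm", "data": {"increments": [[[0.5,1,0,0,0,0,0],[0.5,2,0,0,0,0,0],[0.5,3,0,0,0,0,0],[0.5,3,0,0,0,0,0]]]}}

```text
t: 3.3
ee_pos: [0.588, 0.3255, -0.0019]
orientation: [0.5, 0.501, 0.5, -0.499]
contact_force: [0.5, 0.2, -0.0]
gripper_width: 0.0643
```

>>> {"op": "step_arm", "data": {"increments": [[[-1,0,0,0,0,0,0],[-1,0,0,0,0,0,0],[-1,0,0,0,0,0,0],[-1,0,0,0,0,0,0],[-1,0,0,0,0,0,0],[-1,0,0,0,0,0,0]]]}}

```text
t: 3.9
ee_pos: [0.5883, 0.3257, -0.0011]
orientation: [0.5, 0.501, 0.5, -0.499]
contact_force: [-1.2, 0.1, 6.6]
gripper_width: 0.0532
```

>>> {"op": "step_arm", "data": {"increments": [[[-1,-10,0,0,0,0,0],[-1,-30,0,0,0,0,0],[-1,-70,0,0,0,0,0],[-1,-115,0,0,0,0,0],[-1,-115,-40,0,0,0,0],[-1,-115,-75,0,0,0,0],[-1,-115,-75,0,0,0,0]]]}}

```text
t: 4.6
ee_pos: [0.5094, 0.3253, 0.1143]
orientation: [0.5, 0.5, 0.501, -0.499]
contact_force: [0.7, -0.0, -0.2]
gripper_width: 0.0526
```

```bash
python3 - <<'E'
from rig import robot
from h import *
s=robot.get_state(); print(s["ee_pos"],s["contact_force"],s["gripper_width"])
o=[]
for n,(r,c) in dict(top=(slice(110,240),slice(40,200)),side=(slice(130,260),slice(80,240))).items():
    d=robot.get_image(n); o.append(cv2.resize(d["img"][r,c,::-1],(400,325),interpolation=cv2.INTER_CUBIC))
    print(n,proj(d,s["ee_pos"]))
cv2.imwrite("pics/g2.png",np.hstack(o))
E
```

```text
[0.50941933 0.32531857 0.1143151 ] [ 0.68136193 -0.01125335 -0.1936501 ] 0.052560310665411177
top [[ 84.71401364 182.06826428]]
side [[159.61973558 219.66428508]]
```

View pics/g2.png

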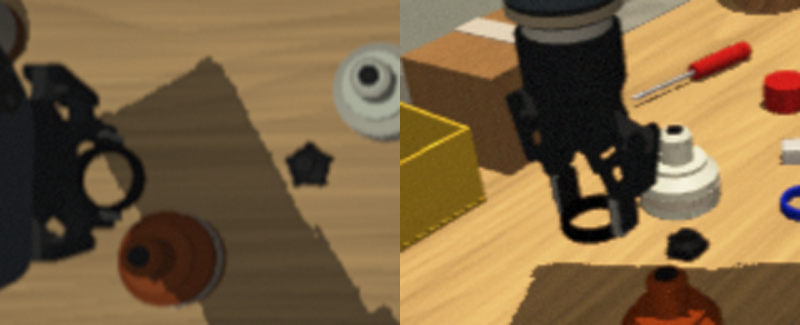

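>>> {"op": "step_arm", "data": {"increments": [[[-1,0,-40,5,0,0,0],[-1,0,-59,8,0,0,0],[-1,0,-59,8,0,0,0],[-1,20,-59,8,0,0,0],[-1,35,-59,8,0,0,0],[-1,45,-59,8,0,0,0],[-1,50,-59,8,0,0,0],[-1,55,-59,8,0,0,0],[-1,60,-59,8,0,0,0],[-1,62,-59,8,0,0,0],[-1,62,-59,8,0,0,0]]]}}

```text
t: 5.8
ee_pos: [0.4542, 0.3176, 0.0516]
orientation: [0.5, 0.5, 0.501, -0.499]
contact_force: [-6.0, 1.6, -3.6]
gripper_width: 0.0524
```

>>> {"op": "step_arm", "data": {"increments": [[[-1,-1,-1,0,0,0,0],[-1,-1,-3,0,0,0,0],[-1,-1,-4,0,0,0,0],[-1,-1,-4,0,0,0,0]]]}}

```text
t: 6.2
ee_pos: [0.4507, 0.3177, 0.0528]
orientation: [0.5, 0.501, 0.5, -0.499]
contact_force: [-0.1, -0.1, -0.7]
gripper_width: 0.0524
```

```bash
python3 - <<'E'
from rig import robot
from h import *
s=robot.get_state(); print(s["ee_pos"],s["contact_force"],s["gripper_width"])
o=[]
for n,(r,c) in dict(top=(slice(150,260),slice(50,160)),side=(slice(200,300),slice(130,230))).items():
    d=robot.get_image(n); o.append(cv2.resize(d["img"][r,c,::-1],(400,400),interpolation=cv2.INTER_CUBIC))
    print(n,proj(d,s["ee_pos"]))
cv2.imwrite("pics/g3.png",np.hstack(o))
E
```

```text
[0.45067228 0.31771679 0.05281705] [-0.086576   -0.06907931 -0.74252985] 0.05241472681525412
top [[101.60132482 212.95576369]]
side [[187.3066483  250.77891644]]
```

View pics/g3.png

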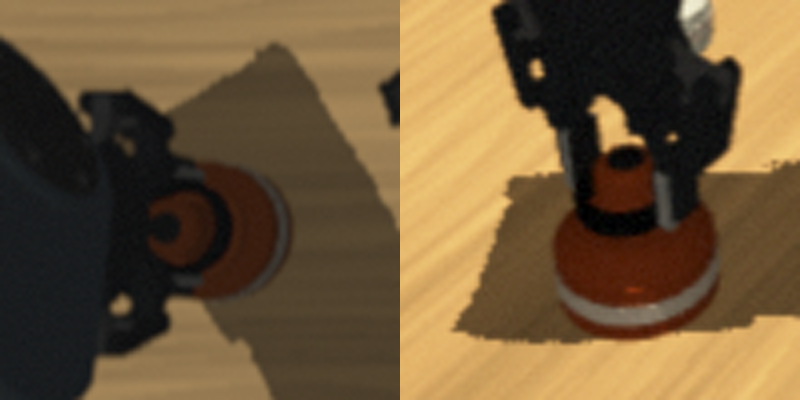

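>>> {"op": "step_arm", "data": {"increments": [[[-1,1,0,0,0,0,0],[-1,2,0,0,0,0,0],[-1,3,0,0,0,0,0],[-1,3,0,0,0,0,0]]]}}

```text
t: 6.7
ee_pos: [0.4505, 0.3176, 0.0496]
orientation: [0.5, 0.5, 0.501, -0.499]
contact_force: [-0.2, 0.6, -0.2]
gripper_width: 0.0529
```

>>> {"op": "step_arm", "data": {"increments": [[[-1,1,0,0,0,0,0],[-1,1.5,0,0,0,0,0],[-1,1.5,0,0,0,0,0]]]}}

```text
t: 7.0
ee_pos: [0.4506, 0.3177, 0.0486]
orientation: [0.5, 0.501, 0.5, -0.499]
contact_force: [-1.8, -0.9, 5.4]
gripper_width: 0.0528
```

>>> {"op": "step_arm", "data": {"increments": [[[0.55,0,0,0,0,0,0],[0.55,0,0,0,0,0,0],[0.55,0,0,0,0,0,0],[0.55,-5,0,0,0,0,0],[0.55,-40,0,0,0,0,0],[0.55,-85,0,0,0,0,0],[0.55,-110,0,30,0,0,0],[0.55,-110,5,80,0,0,0],[0.55,-110,5,130,0,0,0],[0.55,-110,10,180,0,0,0],[0.55,-110,10,230,0,0,0],[0.55,-110,12,280,0,0,0]]]}}

```text
t: 8.2
ee_pos: [0.4624, 0.0361, 0.1585]
orientation: [0.5, 0.501, 0.5, -0.499]
contact_force: [0.4, 0.6, -0.2]
gripper_width: 0.0662
```

>>> {"op": "step_arm", "data": {"increments": [[[0.55,0,3,50,0,0,0],[0.55,0,6,100,0,0,0],[0.55,10,9,150,0,0,0],[0.55,20,11,200,0,0,0],[0.55,40,11,250,0,0,0],[0.55,60,11,300,0,0,0],[0.55,75,11,350,0,0,0],[0.55,80,11,350,0,0,0],[0.55,105,11,350,0,0,0],[0.55,135,11,350,0,0,0],[0.55,150,11,350,0,0,0],[0.55,150,11,350,0,0,0]]]}}

```text
t: 9.4
ee_pos: [0.4733, -0.3124, 0.0063]
orientation: [0.499, 0.5, 0.502, -0.499]
contact_force: [0.8, -0.1, 0.2]
gripper_width: 0.0656
```

```bash
python3 - <<'E'
from rig import robot
from h import *
s=robot.get_state(); print(s["ee_pos"],s["contact_force"],s["gripper_width"])
o=[]
for n,(r,c) in dict(top=(slice(150,260),slice(340,450)),side=(slice(180,290),slice(120,230))).items():
    d=robot.get_image(n); o.append(cv2.resize(d["img"][r,c,::-1],(400,400),interpolation=cv2.INTER_CUBIC))
    print(n,proj(d,s["ee_pos"]))
cv2.imwrite("pics/g4.png",np.hstack(o))
E
```

```text
[ 0.47333265 -0.31244575  0.00633287] [ 0.8124487  -0.07955368  0.21925964] 0.0656189368776805
top [[392.26943292 197.38697639]]
side [[302.08199424 155.84751944]]
```

View pics/g4.png

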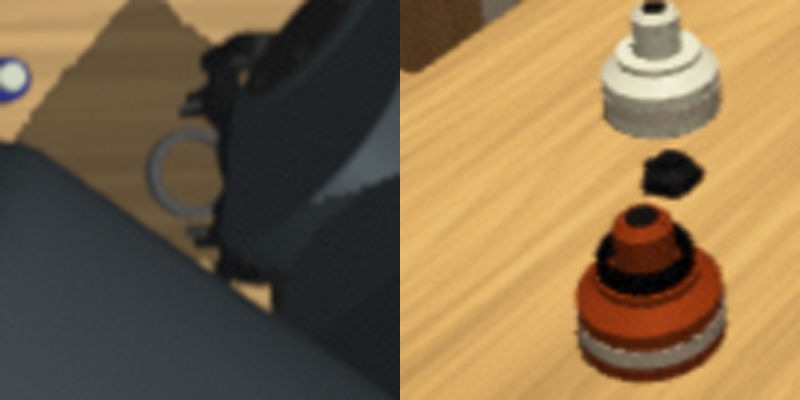

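>>> {"op": "step_arm", "data": {"increments": [[[0.55,4,0,1.5,0,0,0],[0.55,7,0,1.5,0,0,0],[0.55,7,0,1.5,0,0,0],[-1,7,0,1.5,0,0,0],[-1,7,0,1.5,0,0,0],[-1,7,0,1.5,0,0,0],[-1,7,0,1.5,0,0,0],[-1,7,0,1.5,0,0,0],[-1,7,0,1.5,0,0,0],[-1,-5,0,1.5,0,0,0],[-1,-30,0,1.5,0,0,0],[-1,-30,0,1.5,0,0,0]]]}}

```text
t: 10.7
ee_pos: [0.4759, -0.3161, 0.0417]
orientation: [0.502, 0.501, 0.499, -0.498]
contact_force: [0.0, -0.9, -1.2]
gripper_width: 0.0532
```

>>> {"op": "step_arm", "data": {"increments": [[[-1,-50,0,0,0,0,0],[-1,-95,0,-15,0,0,0],[-1,-100,0,-60,0,0,0],[-1,-100,-5,-110,0,0,0],[-1,-100,-5,-160,0,0,0],[-1,-100,-5,-210,0,0,0],[-1,-100,-5,-260,0,0,0],[-1,-100,-10,-310,0,0,0],[-1,-100,-15,-360,0,0,0],[-1,-100,-20,-410,0,0,0],[-1,-100,-25,-460,0,0,0],[-1,-100,-25,-500,0,0,0]]]}}

```text
t: 11.9
ee_pos: [0.4484, 0.1863, 0.1408]
orientation: [0.503, 0.501, 0.499, -0.498]
contact_force: [1.1, -0.8, -1.0]
gripper_width: 0.0532
```

>>> {"op": "step_arm", "data": {"increments": [[[-1,0,2,-45,0,0,0],[-1,0,2,-90,0,0,0],[-1,0,2,-125,0,0,0],[-1,0,2,-131,0,0,0],[-1,15,2,-131,0,0,0],[-1,35,2,-131,0,0,0],[-1,40,2,-131,0,0,0],[-1,40,2,-131,0,0,0]]]}}

```text
t: 12.7
ee_pos: [0.45, 0.3166, 0.1001]
orientation: [0.502, 0.5, 0.499, -0.499]
contact_force: [-1.1, 0.5, -1.2]
gripper_width: 0.0532
```

```bash
python3 - <<'E'
from rig import robot
from h import *
s=robot.get_state(); print(s["ee_pos"],s["contact_force"],Rt(s).round(4), delta(s,[.4507,.3177,.064]))
o=[]
for n,(r,c) in dict(top=(slice(150,260),slice(50,160)),side=(slice(180,290),slice(120,230))).items():
    d=robot.get_image(n); o.append(cv2.resize(d["img"][r,c,::-1],(400,400),interpolation=cv2.INTER_CUBIC))
    print(n,proj(d,s["ee_pos"]))
cv2.imwrite("pics/g5.png",np.hstack(o))
E
```

```text
[0.45000028 0.31657092 0.10007791] [-1.11243902  0.48956186 -1.22272033] [[ 0.0046  1.      0.0022]
 [-0.0022  0.0022 -1.    ]
 [-1.      0.0045  0.0022]] [36.1  0.5 -1.2]
top [[ 91.78088052 212.51524995]]
side [[185.85047191 232.20602263]]
```

View pics/g5.png

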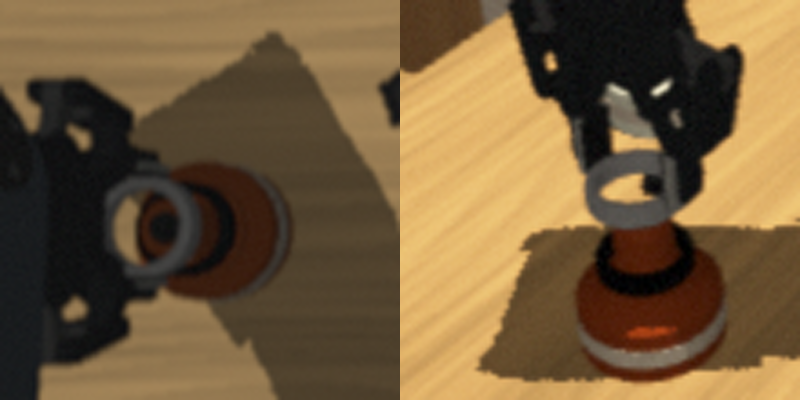

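```bash
python3 - <<'E'
from h import *
t=np.linspace(0,6.283,60)
for ph in range(-30,31,10):
  for dz in (.008,):
    M=R.from_euler('x',ph,degrees=True).as_matrix()
    P=np.vstack([np.c_[.028*np.cos(t),.028*np.sin(t),0*t+h] for h in(-.007,.007)])@M.T+[.450,.3166,.100+dz]
    o=[]
    for n,c,r in(("top",50,150),("side",120,180)):
        p=(proj(cam(n),P)-[c,r]+.5)*400/110; o+= [p.min(0).round(),p.max(0).round()]
    print(ph,*o)
E
```

```text
-30 [103. 176.] [191. 281.] [187. 129.] [293. 233.]
-20 [ 97. 176.] [197. 281.] [186. 131.] [293. 231.]
-10 [ 92. 176.] [201. 281.] [186. 135.] [293. 227.]
0 [ 89. 176.] [204. 281.] [186. 140.] [293. 222.]
10 [ 87. 176.] [205. 281.] [187. 145.] [292. 217.]
20 [ 88. 176.] [204. 281.] [186. 150.] [293. 212.]
30 [ 88. 176.] [204. 281.] [186. 152.] [293. 209.]
```

```bash
python3 - <<'E'
from rig import robot
from h import *
o=[]
for n,(r,c) in dict(top=(slice(190,235),slice(70,115)),side=(slice(210,255),slice(163,208))).items():
    d=robot.get_image(n); im=cv2.resize(d["img"][r,c,::-1],(400,400),interpolation=cv2.INTER_CUBIC); o.append(cv2.convertScaleAbs(im,alpha=1.8))
cv2.imwrite("pics/g6.png",np.hstack(o))
E
```

```text
(no output)
```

View pics/g6.png

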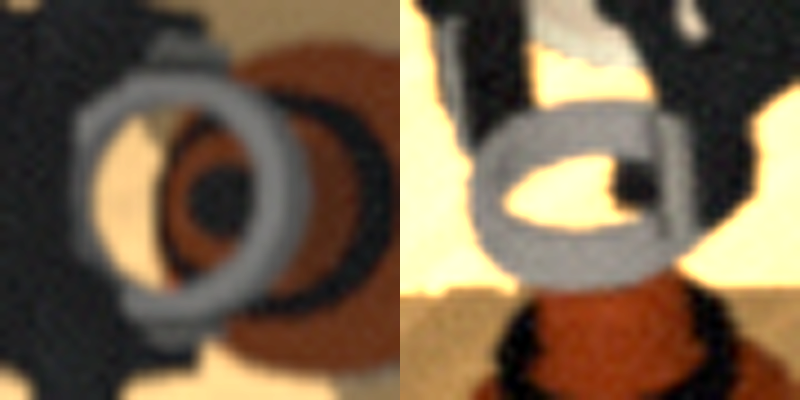

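>>> {"op": "step_arm", "data": {"increments": [[[-1,10,0.5,0,0,0,0],[-1,20,0.5,0,0,0,0],[-1,28,0.5,0,0,0,0],[-1,33,0.5,0,0,0,0],[-1,36,0.5,0,0,0,0],[-1,36,0.5,0,0,0,0]]]}}

```text
t: 13.5
ee_pos: [0.4515, 0.3173, 0.0653]
orientation: [0.503, 0.501, 0.499, -0.498]
contact_force: [0.2, -0.3, -1.3]
gripper_width: 0.0529
```

>>> {"op": "step_arm", "data": {"increments": [[[-1,1,0,0,0,0,0],[-1,2,0,0,0,0,0],[-1,2.5,0,0,0,0,0],[-1,2.5,0,0,0,0,0]]]}}

```text
t: 13.9
ee_pos: [0.4517, 0.3174, 0.0647]
orientation: [0.503, 0.501, 0.499, -0.498]
contact_force: [-7.8, -5.8, 24.3]
gripper_width: 0.0532
```

>>> {"op": "step_arm", "data": {"increments": [[[-1,-0.5,0,0,0,0,0],[0.55,-0.5,0,0,0,0,0],[0.55,-0.5,0,0,0,0,0],[0.55,-0.5,0,0,0,0,0],[0.55,-0.5,0,0,0,0,0],[0.55,-10,0,0,0,0,0],[0.55,-50,0,0,0,0,0],[0.55,-95,0,0,0,0,0],[0.55,-110,0,30,0,0,0],[0.55,-110,0,80,0,0,0],[0.55,-110,0,130,0,0,0],[0.55,-110,0,180,0,0,0]]]}}

```text
t: 15.1
ee_pos: [0.451, 0.1359, 0.1757]
orientation: [0.503, 0.501, 0.499, -0.497]
contact_force: [1.2, 0.2, 0.4]
gripper_width: 0.0658
```

```bash
python3 - <<'E'
from rig import robot
from h import *
s=robot.get_state(); print(delta(s,[.618,-.1085,.15]),s["ee_pos"],Rt(s).round(4).tolist())
o=[]
for n,(r,c) in dict(top=(slice(170,250),slice(70,150)),side=(slice(210,290),slice(145,225))).items():
    d=robot.get_image(n); o.append(cv2.resize(d["img"][r,c,::-1],(400,400),interpolation=cv2.INTER_CUBIC))
cv2.imwrite("pics/g7.png",np.hstack(o))
E
```

```text
[ 27.2 165.9 244.9] [0.45104227 0.13588193 0.17566414] [[0.0086, 1.0, 0.0033], [-0.0003, 0.0033, -1.0], [-1.0, 0.0086, 0.0003]]
```

View pics/g7.png

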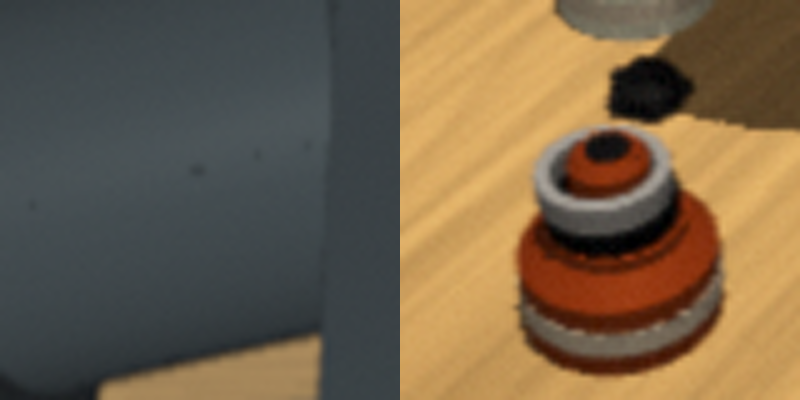

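>>> {"op": "step_arm", "data": {"increments": [[[0.6,10,30,40,0.2,0,-0.5],[0.6,20,60,80,0.2,0,-0.5],[0.6,25,90,125,0.2,0,-0.5],[0.6,30,120,170,0.2,0,-0.5],[0.6,40,150,210,0.2,0,-0.5],[0.6,60,167,245,0.2,0,-0.5],[0.6,80,167,245,0.2,0,-0.5],[0.6,100,167,245,0.2,0,-0.5],[0.6,140,167,245,0.2,0,-0.5],[0.6,160,167,245,0.2,0,-0.5],[0.6,169,167,245,0.2,0,-0.5],[0.6,169,167,245,0.2,0,-0.5]]]}}

```text
t: 16.4
ee_pos: [0.6189, -0.1118, 0.0077]
orientation: [-0.498, -0.501, -0.499, 0.502]
contact_force: [-0.1, -0.4, 1.0]
gripper_width: 0.0682
```

>>> {"op": "step_arm", "data": {"increments": [[[-1,0,0,0,0,0,0],[-1,0,0,0,0,0,0],[-1,0,0,0,0,0,0],[-1,0,0,0,0,0,0],[-1,0,0,0,0,0,0],[-1,0,0,0,0,0,0],[-1,0,0,0,0,0,0]]]}}

```text
t: 17.1
ee_pos: [0.62, -0.1119, 0.0095]
orientation: [-0.499, -0.501, -0.498, 0.502]
contact_force: [-0.4, 0.9, 6.8]
gripper_width: 0.0545
```

>>> {"op": "step_arm", "data": {"increments": [[[-1,-30,0,0,0,0,0],[-1,-75,0,0,0,0,0],[-1,-120,0,-10,0,0,0],[-1,-130,-15,-50,0,0,0],[-1,-130,-32,-95,0,0,0],[-1,-130,-50,-140,0,0,0],[-1,-130,-70,-185,0,0,0],[-1,-130,-90,-230,0,0,0],[-1,-130,-110,-275,0,0,0],[-1,-130,-128,-320,0,0,0],[-1,-130,-145,-365,0,0,0],[-1,-130,-160,-405,0,0,0]]]}}

```text
t: 18.3
ee_pos: [0.4611, 0.2963, 0.1399]
orientation: [0.499, 0.502, 0.498, -0.501]
contact_force: [1.3, 0.3, -0.9]
gripper_width: 0.0545
```

```bash
python3 - <<'E'
from rig import robot
from h import *
s=robot.get_state(); print(s["ee_pos"],Rt(s).round(4).tolist(),s["gripper_width"],delta(s,[.451,.3174,.13]))
E
```

```text
[0.46114177 0.29627703 0.13986314] [[0.0019, 1.0, -0.0048], [-0.0005, -0.0048, -1.0], [-1.0, 0.0019, 0.0005]] 0.05445879900929356 [  9.8 -10.3 -21.1]
```

>>> {"op": "step_arm", "data": {"increments": [[[-1,3,-5,-10,0,0,0],[-1,8,-10,-18.5,0,0,0],[-1,10,-10,-18.5,0,0,0],[-1,10,-10,-18.5,0,0,0],[-1,10,-10,-18.5,0,0,0]]]}}

```text
t: 18.8
ee_pos: [0.4518, 0.3137, 0.1298]
orientation: [0.499, 0.502, 0.498, -0.501]
contact_force: [0.0, -0.2, -1.2]
gripper_width: 0.0547
```

```bash
python3 - <<'E'
from rig import robot
from h import *
s=robot.get_state(); print(s["ee_pos"],s["contact_force"])
t=np.linspace(0,6.283,60); e=s["ee_pos"]
P=np.vstack([np.c_[.028*np.cos(t),.028*np.sin(t),0*t+h] for h in(-.0095,.0265)])+[.451,.3174,e[2]]
o=[]
for n,c,r in(("top",60,185),("side",155,190)):
    d=robot.get_image(n); o.append(cv2.resize(d["img"][r:r+64,c:c+64,::-1],(400,400),interpolation=cv2.INTER_CUBIC))
    p=(proj(d,P)-[c,r]+.5)*6.25; print(n,p.min(0).round(),p.max(0).round())
cv2.imwrite("pics/g8.png",np.hstack(o))
E
```

```text
[0.45182498 0.31370845 0.12981687] [ 0.00151667 -0.18453876 -1.24967212]
top [15. 70.] [259. 261.]
side [82. 72.] [276. 270.]
```

View pics/g8.png

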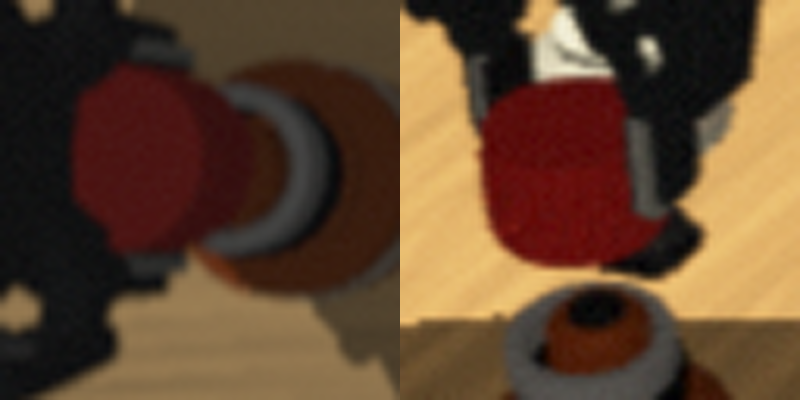

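>>> {"op": "step_arm", "data": {"increments": [[[-1,12,-1.5,0.5,0,0,0],[-1,25,-1.5,0.5,0,0,0],[-1,32,-1.5,0.5,0,0,0],[-1,37,-1.5,0.5,0,0,0],[-1,41,-1.5,0.5,0,0,0],[-1,42,-1.5,0.5,0,0,0],[-1,42,-1.5,0.5,0,0,0]]]}}

```text
t: 19.6
ee_pos: [0.4504, 0.3136, 0.0879]
orientation: [0.499, 0.502, 0.498, -0.501]
contact_force: [-0.5, 1.2, -0.4]
gripper_width: 0.0545
```

>>> {"op": "step_arm", "data": {"increments": [[[-1,1,0,0,0,0,0],[-1,2,0,0,0,0,0],[-1,3,0,0,0,0,0],[-1,3,0,0,0,0,0]]]}}

```text
t: 20.0
ee_pos: [0.4506, 0.3137, 0.0855]
orientation: [0.499, 0.502, 0.498, -0.501]
contact_force: [-1.0, 0.8, 6.2]
gripper_width: 0.0544
```

>>> {"op": "step_arm", "data": {"increments": [[[0.55,0,0,0,0,0,0],[0.55,0,0,0,0,0,0],[0.55,0,0,0,0,0,0],[0.55,0,0,0,0,0,0],[0.55,-10,0,0,0,0,0],[0.55,-50,0,0,0,0,0],[0.55,-70,0,20,0,0,0],[0.55,-75,5,70,0,0,0],[0.55,-70,10,120,0,0,0],[0.55,-50,15,170,0,0,0],[0.55,-20,21,215,0,0,0],[0.55,0,22,239,0,0,0]]]}}

```text
t: 21.2
ee_pos: [0.4716, 0.0724, 0.0858]
orientation: [0.499, 0.503, 0.497, -0.501]
contact_force: [0.0, 0.3, -0.1]
gripper_width: 0.0661
```

```bash
python3 - <<'E'
from rig import robot
from h import *
s=robot.get_state(); print(s["ee_pos"],Rt(s).round(4).tolist(),delta(s,[.4724,.0748,0]))
o=[]
for n,c,r in(("top",190,160),("side",150,200)):
    d=robot.get_image(n); o.append(cv2.resize(d["img"][r:r+80,c:c+80,::-1],(400,400),interpolation=cv2.INTER_CUBIC))
cv2.imwrite("pics/g9.png",np.hstack(o))
E
```

```text
[0.47162272 0.07237947 0.08576525] [[0.0044, 1.0, -0.007], [-0.0002, -0.007, -1.0], [-1.0, 0.0044, 0.0002]] [85.8  0.4 -2.4]
```

View pics/g9.png

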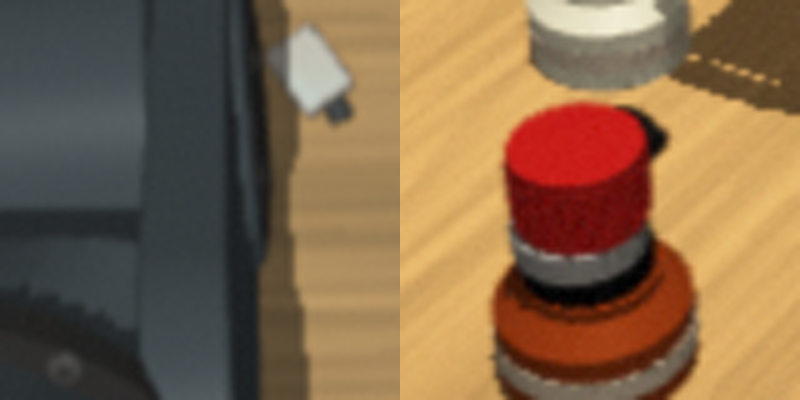

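>>> {"op": "step_arm", "data": {"increments": [[[0.55,30,0.5,-2.5,-0.4,0,-0.2],[0.55,60,0.5,-2.5,-0.4,0,-0.2],[0.55,78,0.5,-2.5,-0.4,0,-0.2],[0.55,84,0.5,-2.5,-0.4,0,-0.2],[0.55,87,0.5,-2.5,-0.4,0,-0.2],[0.55,87,0.5,-2.5,-0.4,0,-0.2]]]}}

```text
t: 21.9
ee_pos: [0.4709, 0.0743, -0.0024]
orientation: [-0.499, -0.499, -0.5, 0.502]
contact_force: [-0.7, 0.5, -0.2]
gripper_width: 0.0662
```

>>> {"op": "step_arm", "data": {"increments": [[[-1,0,0,0,0,0,0],[-1,0,0,0,0,0,0],[-1,0,0,0,0,0,0],[-1,0,0,0,0,0,0],[-1,0,0,0,0,0,0],[-1,0,0,0,0,0,0]]]}}

```text
t: 22.5
ee_pos: [0.4714, 0.0745, -0.001]
orientation: [-0.499, -0.5, -0.5, 0.501]
contact_force: [-2.7, 0.4, 10.8]
gripper_width: 0.0528
```

>>> {"op": "step_arm", "data": {"increments": [[[-1,-15,0,0,0,0,0],[-1,-60,0,0,0,0,0],[-1,-110,0,0,0,0,0],[-1,-120,30,-15,0,0,0],[-1,-120,75,-35,0,0,0],[-1,-120,110,-50,0,0,0],[-1,-120,125,-55,0,0,0],[-1,-120,125,-55,0,0,0],[-1,-120,125,-55,0,0,0],[-1,-105,125,-55,0,0,0],[-1,-100,125,-55,0,0,0],[-1,-100,125,-55,0,0,0]]]}}

```text
t: 23.7
ee_pos: [0.5956, 0.1289, 0.0974]
orientation: [-0.498, -0.499, -0.5, 0.502]
contact_force: [0.0, 1.0, -0.4]
gripper_width: 0.053
```

```bash
python3 - <<'E'
from rig import robot
from h import *
s=robot.get_state(); print(s["ee_pos"],s["contact_force"],s["gripper_width"],delta(s,[.597,.1293,.052]))
t=np.linspace(0,6.283,60); e=s["ee_pos"]
P=np.vstack([np.c_[.028*np.cos(t),.028*np.sin(t),0*t+h] for h in(.001,.013)])+e
o=[]
for n,c,r in(("top",150,105),("side",157,145)):
    d=robot.get_image(n); o.append(cv2.resize(d["img"][r:r+64,c:c+64,::-1],(400,400),interpolation=cv2.INTER_CUBIC))
    p=(proj(d,P)-[c,r]+.5)*6.25; print(n,p.min(0).round(),p.max(0).round())
cv2.imwrite("pics/g10.png",np.hstack(o))
E
```

```text
[0.59557558 0.1289181  0.09737768] [ 0.01002636  0.97935491 -0.44057186] 0.05297863503771738 [45.4  1.6 -0.4]
top [132. 117.] [314. 298.]
side [131. 141.] [273. 233.]
```

View pics/g10.png

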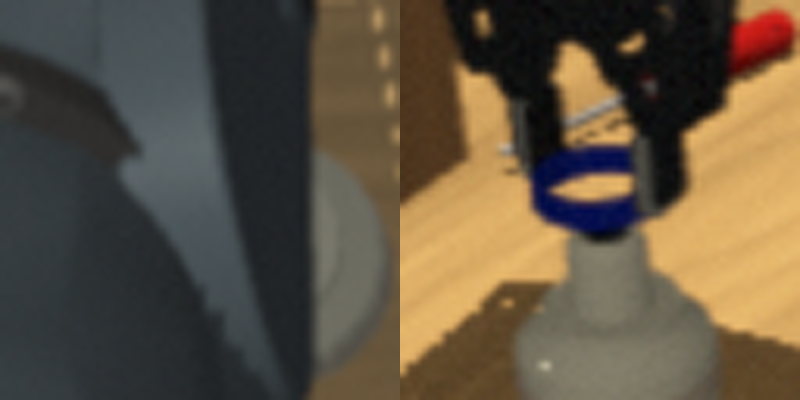

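>>> {"op": "step_arm", "data": {"increments": [[[-1,10,1.5,0,0,0,0],[-1,22,1.5,0,0,0,0],[-1,32,1.5,0,0,0,0],[-1,39,1.5,0,0,0,0],[-1,43,1.5,0,0,0,0],[-1,44,1.5,0,0,0,0],[-1,44,1.5,0,0,0,0]]]}}

```text
t: 24.5
ee_pos: [0.598, 0.1291, 0.0546]
orientation: [-0.499, -0.5, -0.5, 0.501]
contact_force: [0.1, -0.9, -0.7]
gripper_width: 0.0527
```

>>> {"op": "step_arm", "data": {"increments": [[[-1,2,0,0,0,0,0],[-1,3,0,0,0,0,0],[-1,4,0,0,0,0,0],[-1,4.5,0,0,0,0,0],[-1,4.5,0,0,0,0,0]]]}}

```text
t: 25.0
ee_pos: [0.5979, 0.1291, 0.0501]
orientation: [-0.499, -0.5, -0.5, 0.501]
contact_force: [-0.5, 0.7, -0.4]
gripper_width: 0.0526
```

>>> {"op": "step_arm", "data": {"increments": [[[-1,1,0,0,0,0,0],[-1,1.7,0,0,0,0,0],[-1,1.7,0,0,0,0,0]]]}}

```text
t: 25.3
ee_pos: [0.5981, 0.1291, 0.0491]
orientation: [-0.499, -0.5, -0.5, 0.501]
contact_force: [-3.3, -0.5, 6.9]
gripper_width: 0.0525
```

>>> {"op": "step_arm", "data": {"increments": [[[0.55,0,0,0,0,0,0],[0.55,0,0,0,0,0,0],[0.55,0,0,0,0,0,0],[0.55,0,0,0,0,0,0],[0.55,-10,0,0,0,0,0],[0.55,-50,0,0,0,0,0],[0.55,-90,0,10,0,0,0],[0.55,-95,0,55,0,0,0],[0.6,-95,5,105,0,0,0],[0.6,-95,10,155,0,0,0],[0.6,-95,15,205,0,0,0],[0.6,-95,20,255,0,0,0]]]}}

```text
t: 26.5
ee_pos: [0.6177, -0.1269, 0.1452]
orientation: [-0.499, -0.5, -0.5, 0.501]
contact_force: [1.2, 0.5, -0.6]
gripper_width: 0.0679
```

```bash
python3 - <<'E'
from rig import robot
from h import *
s=robot.get_state(); print(s["ee_pos"],Rt(s).round(4).tolist(),delta(s,[.625,-.325,0.006]))
E
```

```text
[ 0.61765748 -0.12690347  0.14515991] [[-0.0016, 1.0, -0.002], [-0.0008, -0.002, -1.0], [-1.0, -0.0016, 0.0008]] [139.3   8.  198. ]
```

>>> {"op": "step_arm", "data": {"increments": [[[0.6,0,3,45,0,0,0],[0.6,10,6,90,0,0,0],[0.6,20,8,135,0,0,0],[0.6,40,8,175,0,0,0],[0.6,50,8,197,0,0,0],[0.6,60,8,197,0,0,0],[0.6,85,8,197,0,0,0],[0.6,115,8,197,0,0,0],[0.6,130,8,197,0,0,0],[0.6,137,8,197,0,0,0],[0.6,137,8,197,0,0,0],[0.6,137,8,197,0,0,0]]]}}

```text
t: 27.7
ee_pos: [0.6258, -0.3241, 0.0097]
orientation: [-0.5, -0.5, -0.499, 0.501]
contact_force: [0.4, -0.3, 0.9]
gripper_width: 0.0683
```

>>> {"op": "step_arm", "data": {"increments": [[[-1,0,0,0,0,0,0],[-1,0,0,0,0,0,0],[-1,0,0,0,0,0,0],[-1,0,0,0,0,0,0],[-1,0,0,0,0,0,0],[-1,0,0,0,0,0,0],[-1,0,0,0,0,0,0]]]}}

```text
t: 28.4
ee_pos: [0.6267, -0.3245, 0.0115]
orientation: [0.501, 0.5, 0.498, -0.501]
contact_force: [-0.2, 0.5, 6.8]
gripper_width: 0.0535
```

>>> {"op": "step_arm", "data": {"increments": [[[-1,-30,0,0,0,0,0],[-1,-75,0,0,0,0,0],[-1,-120,0,-10,0,0,0],[-1,-130,0,-55,0,0,0],[-1,-130,-5,-100,0,0,0],[-1,-130,-10,-150,0,0,0],[-1,-130,-15,-200,0,0,0],[-1,-130,-20,-250,0,0,0],[-1,-130,-25,-300,0,0,0],[-1,-130,-29,-350,0,0,0],[-1,-130,-29,-400,0,0,0],[-1,-130,-29,-430,0,0,0]]]}}

```text
t: 29.6
ee_pos: [0.5978, 0.1091, 0.1409]
orientation: [0.501, 0.5, 0.499, -0.5]
contact_force: [0.8, -0.2, -0.7]
gripper_width: 0.0539
```

```bash
python3 - <<'E'
from rig import robot
from h import *
s=robot.get_state(); print(s["ee_pos"],Rt(s).round(4).tolist(),delta(s,[.5977,.1292,.115]),s["gripper_width"])
E
```

```text
[0.59776203 0.10909282 0.14094319] [[0.0031, 1.0, -0.0], [-0.0024, -0.0, -1.0], [-1.0, 0.0031, 0.0024]] [ 25.9  -0.1 -20.2] 0.05385194737029915
```

>>> {"op": "step_arm", "data": {"increments": [[[-1,0,0,-15,0,0,0],[-1,8,0,-20,0,0,0],[-1,20,0,-20,0,0,0],[-1,28,0,-20,0,0,0],[-1,28,0,-20,0,0,0],[-1,28,0,-20,0,0,0]]]}}

```text
t: 30.2
ee_pos: [0.5979, 0.128, 0.1125]
orientation: [0.501, 0.5, 0.498, -0.5]
contact_force: [0.8, -0.0, -0.5]
gripper_width: 0.054
```

```bash
python3 - <<'E'
from rig import robot
from h import *
s=robot.get_state(); print(s["ee_pos"],s["contact_force"],s["gripper_width"],delta(s,[.5977,.1292,.076]))
t=np.linspace(0,6.283,60); e=s["ee_pos"]
P=np.vstack([np.c_[.028*np.cos(t),.028*np.sin(t),0*t+h] for h in(-.0115,.0245)])+e
d=robot.get_image("side"); p=proj(d,P); print(p.min(0).round(1),p.max(0).round(1))
h=cv2.cvtColor(d["img"],cv2.COLOR_RGB2HSV); m=cv2.inRange(h,(22,150,50),(34,255,255)); m[:,:150]=0;m[:,240:]=0;m[:120]=0;m[230:]=0
print(cv2.boundingRect(m),m.sum()//255)
E
```

```text
[0.59789708 0.12799457 0.11252352] [ 0.77789131 -0.00424812 -0.48164258] 0.053962948110003434 [36.5 -0.3 -1.3]
[176.  157.5] [199.6 180.4]
(177, 159, 21, 22) 210
```

>>> {"op": "step_arm", "data": {"increments": [[[-1,10,0,-1,0,0,0],[-1,20,0,-1,0,0,0],[-1,28,0,-1,0,0,0],[-1,33,0,-1,0,0,0],[-1,36,0,-1,0,0,0],[-1,36,0,-1,0,0,0]]]}}

```text
t: 30.85
ee_pos: [0.5981, 0.1292, 0.0765]
orientation: [0.501, 0.5, 0.498, -0.5]
contact_force: [0.7, 0.2, -0.5]
gripper_width: 0.054
```

>>> {"op": "step_arm", "data": {"increments": [[[-1,1,0,0,0,0,0],[-1,2,0,0,0,0,0],[-1,3,0,0,0,0,0],[-1,3.5,0,0,0,0,0],[-1,3.5,0,0,0,0,0]]]}}

```text
t: 31.35
ee_pos: [0.5982, 0.1292, 0.0735]
orientation: [0.501, 0.5, 0.498, -0.5]
contact_force: [-1.4, 0.0, 4.1]
gripper_width: 0.0538
```

Contact at the expected height. I'll release, retreat up, and move clear.

>>> {"op": "step_arm", "data": {"increments": [[[0.55,0,0,0,0,0,0],[0.55,0,0,0,0,0,0],[0.55,0,0,0,0,0,0],[0.55,0,0,0,0,0,0],[0.55,-10,0,0,0,0,0],[0.55,-50,0,0,0,0,0],[0.55,-90,0,10,0,0,0],[0.55,-120,0,50,0,0,0],[0.55,-120,-30,100,0,0,0],[0.55,-120,-60,150,0,0,0],[0.55,-120,-90,200,0,0,0],[0.55,-120,-110,250,0,0,0]]]}}

```text
t: 32.55
ee_pos: [0.4982, -0.0957, 0.1947]
orientation: [0.502, 0.5, 0.498, -0.5]
contact_force: [1.0, -0.7, 0.6]
gripper_width: 0.0663
```

>>> {"op": "step_arm", "data": {"increments": [[[0.55,0,-20,50,0,0,0],[0.55,0,-40,100,0,0,0],[0.55,0,-40,150,0,0,0],[0.55,0,-40,200,0,0,0],[0.55,0,-40,200,0,0,0],[0.55,0,-40,200,0,0,0]]]}}

```text
t: 33.15
ee_pos: [0.4578, -0.2969, 0.1954]
orientation: [0.501, 0.501, 0.498, -0.5]
contact_force: [0.1, 0.2, 0.1]
gripper_width: 0.0664
```

```bash
python3 - <<'E'
from rig import robot
from h import *
s=robot.get_state(); print(s["ee_pos"],s["contact_force"])
a=robot.get_image("top")["img"][100:260,60:340,::-1]; b=robot.get_image("side")["img"][140:290,130:270,::-1]
cv2.imwrite("pics/fin.png",np.hstack([cv2.resize(a,(420,240)),cv2.resize(b,(224,240),interpolation=cv2.INTER_CUBIC)]))
cv2.imwrite("pics/fin.png",np.hstack([cv2.resize(a,(420,450),interpolation=cv2.INTER_CUBIC)[:, :380],cv2.resize(b,(420,450),interpolation=cv2.INTER_CUBIC)]))
E
```

```text
[ 0.45778375 -0.29687943  0.19538604] [0.07696094 0.23265852 0.08520306]
```

View pics/fin.png

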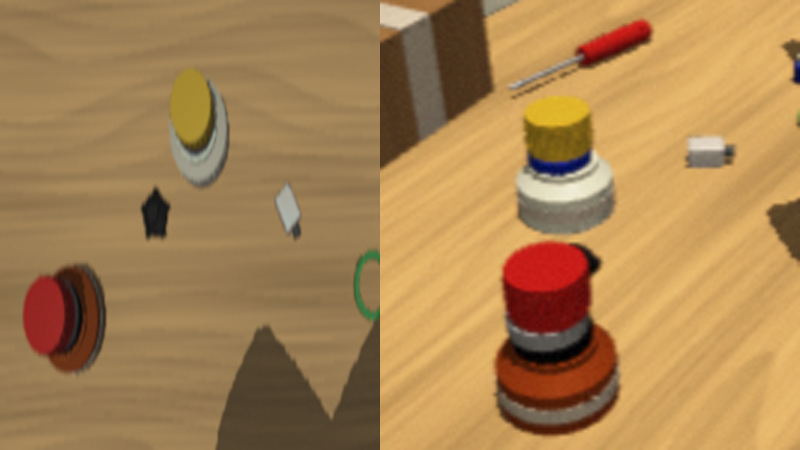

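The final view shows both stacks complete and flat: yellow on blue on the white pot (side panel about 560,130), and red on steel on black on the amber pot (about 548,300). The green ring hasn't moved.

```bash
python3 -c "
from rig import robot
print(robot.job_done())"
```

```text
the job is handed in; nothing more can be done
None
```

Both pots are closed and the job is handed in, at about 33 s of the 118 s allowed. The amber pot has the black seal, then the 56 mm steel ring, then the red cap. The white pot has the blue seal, then the yellow cap.

- **Final picture:** both stacks look flat and centred, the green ring looks unmoved, and the gripper is well clear with almost no force on it.
- **Setting down:** I lowered each part until it touched before releasing it. Contact forces were about 4 to 7 N, except the steel ring, which I pressed on with about 24 N downward and which touched about 3 mm higher than I expected.
- **Side contact:** the black seal rubbed the neck at about 6 N on the way down, so I moved it about 4 mm over before seating it.
- **Readings that disagreed:** the gripper read 52 to 55 mm on the 56 mm parts, and top-camera positions were off by about 1 pixel (2 mm). Neither affected the result.

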